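# Push a stuck piston out of its cylinder housing for scanning

### The arm

A 7-joint arm with a two-finger parallel gripper is mounted at the origin on the work surface. World frame = base frame: x ahead of the robot, y to its left, z up, the work surface at z = 0. Lengths are in m, angles in rad, forces in N, time in s.
With the tool pointing down it reaches from about 0.4 to 0.875 m from the base axis. Payload 4.4 kg.
Tool frame: the origin (TCP) lies midway between the tips of the shut fingers; the grasp point (between the pads) lies 19 mm behind it; z points along the fingers, y is the direction in which the jaws open and shut (so a half turn about z gives the same grasp; the last joint's range is limited). The gripper opens to 85 mm and grips with 20 to 120 N. Pads are 22 mm wide; open, the fingers measure 114 mm over their backs; the gripper's body (76 mm by 85 mm) begins 54 mm behind the grasp point. The pads swing forward as they close: fully open they stand 13 mm farther back than shut.
Start: joints at [-1.362, 0.628, 0.038, 1.517, -0.027, 0.996, -0.02], TCP at [0.176, 0.626, 0.231] pointing down, gripper open.
Joint ranges: [-3.06, 3.06], [-0.37, 2.12], [-1.25, 1.32], [0.18, 2.47], [-1.1, 4.24], [0.23, 1.98], [-2.94, 2.94]. Speed limits (rad/s): [2.57, 2.57, 3.14, 3.14, 3.14, 3.14, 3.14].

### API

Orientations are given as a unit quaternion [x, y, z, w].
In Python, from bench import bot, snapshot, camera_model, job_done gives the robot as it stands. The module is installed in compiled form; this text tells all that it offers.
- The arm moves only by the tool play_rows, never from a script. Its argument "steps" is a list of rows, each a list of 3 entries, a list of its own where there are three numbers: the shift along the tool's x, y, z in mm, then the turn, a rotation vector about the tool's x, y, z in degrees, then the finger opening in mm, from 0 to 85.4. A call has 1 to 12 rows; each row is the pose to reach, as a shift and turn from the pose measured when the call began, along the tool's axes at that moment; what a row does not reach only later rows make up. A row lasts 1/12 s, in which the tool goes at most 41.7 mm and 7.16 degrees, less where a joint would pass 70% of its speed; a pose out of reach is approached as far as the arm can. A call with a gripper value outside its range is refused whole. The fingers move at their own pace and stop on an object; "force" is the grip in N (left out, the last holds). Time passes only in rows, so rows that repeat a pose let the fingers close. It gives the time, the measured TCP pose, the force and the opening at its end, in the units of the state.
- bot.get_state(): the state, without advancing time (a new reading comes with each control period).
- snapshot(name): name is "scene" or "top"; returns the picture (400x640x3 uint8, red, green, blue); there is no depth.
- camera_model(name): a dict with "vertical_fov" (degrees; the focal length in pixels is half the picture's height over the tangent of half this angle, whatever the lens; pixels are square), "cx", "cy" (the principal point, pixels), "D" ([k1, k2, p1, p2, k3] as OpenCV has them; the pictures are not rectified), "extrinsics" (4x4, takes a point from world to camera coordinates). Camera axes: x right, y down, z forward; pixel columns grow to the right and rows downward; lengths in m; the calibration is good to about 2 mm. A picture is of the moment at which its call begins. camera_model takes no time and is no camera call.
- job_done(): hands the job in, once; it reports no verdict.
The state is a dict: "clock": time; "qpos": joint angles; "qvel": joint speeds; "joint_torque": joint torques, N m; "tcp_pos": TCP position; "tool_rot": TCP orientation; "force": force on the tool from outside, world axes, zero at the start; "torque": the same for the moment, N m; "opening": finger opening in m.
Only numpy, scipy, OpenCV 4.12 (cv2) and the standard library are available. Lean on these libraries where they do the work, as an engineer would, in place of code of your own. Each camera call takes 0.05 s, during which the arm holds its last target.

### The job

Take the slim drift from the rack and, from behind through the small hole in the raised end of the leaning housing, push the stuck piston out at the bottom so that it comes to rest in the catch tray. Then stand the slim drift back in a hole of the rack, collar down on the plate. Leave the thick drift, the spare piston and the caliper where they are.

Things in the scene. Friction and masses are not known exactly. Their poses are not given: they have to be found in the camera images.
- housing: Aluminium cylinder housing, 60 mm in diameter, 64 mm long, fixed in the tilt cradle. Origin: centre of the outer mouth of the round access hole (18 mm in diameter, through a 10 mm end wall) in its raised closed end, about 143 mm above the table. Its z axis is the bore's axis, pointing up and out of that end, 35 degrees from vertical; y is level.
- housing_mouth (a point): Centre of the housing's low open mouth, 64 mm down the bore axis from the access hole's outer mouth, axes as housing; about 90 mm above the table. The bore is 42 mm in diameter; a flange 76 mm in diameter surrounds the mouth. The cradle's cheeks and clamp knobs stand up to 143 mm above the table, 64 to 82 mm to either side of the bore axis (along y).
- fixture: Tilt cradle that carries the housing and the catch tray (fixed; base 230 x 170 mm). Origin: centre of the base's underside, on the table; x points level the way the housing's low end faces, z up. The grey catch tray is open, with a black rubber floor 18 mm above the table; inside it reaches from x = -46 to +106 mm and y = -57 to +57 mm; its rim is 48 mm above the table.
- piston_centre (a point): Centre of the stuck steel piston: solid, 40 mm in diameter, 45 mm long, about 0.4 kg; z is its axis. At first its near flat end is 13 mm down the bore axis from the access hole's outer mouth. Seal drag of about 7 to 15 N holds it until that end is about 60 mm down (4 mm short of the low mouth); then it slides out by its weight and falls a few cm on to the tray floor.
- slim_drift_grip (a point): Middle of the round handle (24 mm in diameter, 52 mm long) of the slim steel drift, 26 mm below its top and 127 mm from the rod's tip; z points from tip to handle. From the tip: rod 95 mm long, 10 mm in diameter; collar 42 mm in diameter, 6 mm thick; handle. About 0.15 kg. At first it stands upright in one of the two outer holes of the rack.
- slim_drift_tip (a point): Centre of the flat tip of the slim drift's rod, same axes as its grip point.
- rack: Drift rack (fixed): grey plate 60 x 180 mm whose top is 115 mm above the table, on two end plates, with three through holes 24 mm in diameter, at its centre and 55 mm to either side along its y axis. Origin: centre of its underside, on the table; z up. A seated drift's collar rests on the plate, its tip 20 mm above the table. The middle hole is empty at first.
- thick_drift_grip (a point): Middle of the handle of the thick drift, in the other outer hole of the rack: same lengths and collar as the slim one, but its handle is 32 mm and its rod 20 mm in diameter, too thick for the access hole. A bystander.
- spare_piston_centre (a point): Centre of a second piston like the first, standing upright on the table between the work and the robot. A bystander.
- caliper: Digital caliper, 225 mm long, 75 mm wide over its jaws, 15 mm thick, lying on the table near the robot. Origin: middle of its beam, at the table. A bystander.
There are look-alikes about, which are no part of the job. What is shaped like the part that bears slim_drift_grip but orange or red is not meant.

How it is judged:
On the way, in this order (a step that is already met when the one before it is completed fails the run):
1. the slim drift, through the access hole, presses on the piston (contact force between slim_drift and piston above 2 N and z of slim_drift_tip in the frame of housing below -0.008 m and x of slim_drift_tip in the frame of housing between -0.015 and 0.015 m and y of slim_drift_tip in the frame of housing between -0.015 and 0.015 m), for 0.1 s.
2. the piston is out of the housing and at rest in the catch tray (x of piston_centre in the frame of fixture between -0.046 and 0.106 m and y of piston_centre in the frame of fixture between -0.057 and 0.057 m and height (world z) of piston_centre below 0.055 m and linear speed of piston below 0.05 m/s), for 0.2 s.
At the end, for the whole second after the job is handed in: The piston is at rest in the catch tray (its centre within the tray's inside and less than 55 mm above the table), and the slim drift stands at rest, upright within 0.1 rad, in a hole of the rack with its collar on the rack's plate (handle middle 140 to 153 mm above the table) (x of piston_centre in the frame of fixture between -0.046 and 0.106 m and y of piston_centre in the frame of fixture between -0.057 and 0.057 m and height (world z) of piston_centre below 0.055 m and linear speed of each of piston, slim_drift below 0.03 m/s and x of slim_drift_tip in the frame of rack between -0.016 and 0.016 m and y of slim_drift_tip in the frame of rack between -0.075 and 0.075 m and height (world z) of slim_drift_grip between 0.14 and 0.153 m and angle between slim_drift_grip's own z axis and vertical below 0.1 rad); the robot touches nothing.
It fails at once if the thick drift is moved by more than 20 mm (distance of thick_drift_grip from where it was at the start of the episode above 0.02 m).
It fails at once if the spare piston is moved by more than 20 mm (distance of spare_piston_centre from where it was at the start of the episode above 0.02 m).
It fails at once if the caliper is moved by more than 20 mm (distance of caliper from where it was at the start of the episode above 0.02 m).
It also fails if it takes over 54 s, if anything falls off the work surface, if the arm or the gripper's body presses on something with over 40 N, if the wrist force passes 120 N, or if a joint passes its speed limit or range.

## Working session

There is one attempt and no reset: what is moved stays moved. The work goes in short steps, Python scripts to look and compute and a tool call to move; the robot and the scene stay as the last step left them, time stands still between calls to the robot, and variables do not carry over. Pictures are saved under pics/ and viewed, and the job is handed in when it is done.

Besides the shell and the picture viewer there is one more tool, called after "Request:" by a JSON object that holds its "fn" and its "kwargs". play_rows: Moves the arm, as the interface text tells. Its arguments: {"type":"object","properties":{"steps":{"type":"array","items":{"type":"array"}},"force":{"type":"number"}},"required":["steps"]}

```bash
mkdir -p pics; ls
python3 - <<'E'
from bench import *
import cv2
for n in("scene","top"):
    cv2.imwrite(f"pics/{n}0.png",snapshot(n)[:,:,::-1]); print(n,camera_model(n))
print(bot.get_state())
E
```

```text
pics
scene {'vertical_fov': 44.65411405841904, 'cx': 324.43933989962824, 'cy': 196.08581726462492, 'D': array([-0.01346391,  0.        ,  0.        ,  0.        ,  0.        ]), 'extrinsics': array([[-0.14221976,  0.98979722,  0.00866087,  0.02150493],
       [ 0.77779325,  0.11716105, -0.6175038 , -0.39368918],
       [-0.61221826, -0.08108488, -0.78652021,  1.37561903],
       [ 0.        ,  0.        ,  0.        ,  1.        ]])}
top {'vertical_fov': 54.16690043510347, 'cx': 319.03115336262255, 'cy': 199.03833409858422, 'D': array([0.01089142, 0.        , 0.        , 0.        , 0.        ]), 'extrinsics': array([[ 0.02165246, -0.99930861,  0.03022375,  0.01729059],
       [-0.99301563, -0.0250034 , -0.11530301,  0.57933737],
       [ 0.11597899, -0.02751606, -0.99287046,  0.94751265],
       [ 0.        ,  0.        ,  0.        ,  1.        ]])}
{'clock': 0.1, 'qpos': array([-1.36180545,  0.62924193,  0.0384334 ,  1.51825599, -0.0269964 ,
        0.9963089 , -0.0200134 ]), 'qvel': array([-0.00052964, -0.00193545, -0.0006597 , -0.00418299, -0.00058572,
        0.00145434, -0.00035809]), 'joint_torque': array([ 3.23365486e-03, -5.64536297e+01,  1.23053379e+00, -1.93973422e+01,
        1.12767558e-02,  5.36938605e-03,  3.26273562e-05]), 'tcp_pos': array([0.17618875, 0.62508831, 0.23049227]), 'tool_rot': array([ 1.36964495e-01,  9.90575594e-01, -8.41164051e-04, -1.09925978e-04]), 'force': array([ 0.1301279 ,  0.18815109, -0.51563215]), 'torque': array([ 0.01641141, -0.01058703,  0.01180644]), 'opening': 0.08562895466853168}
```

View pics/scene0.png

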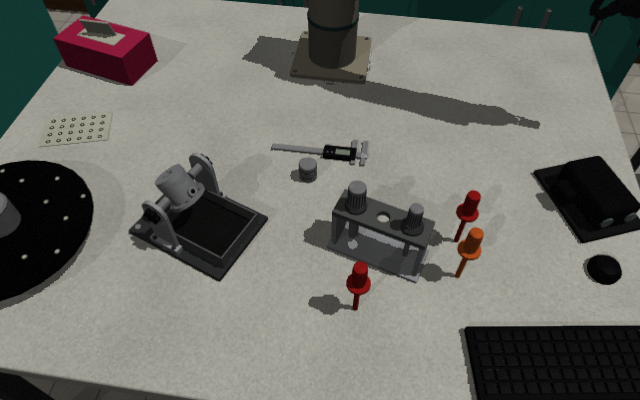

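View pics/top0.png

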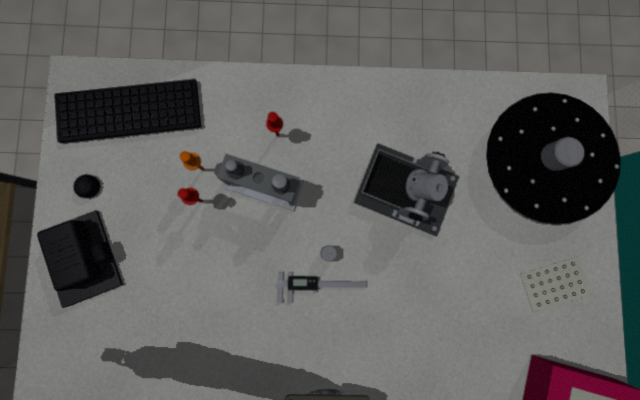

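Run:
```python
import cv2
s=cv2.imread("pics/scene0.png");t=cv2.imread("pics/top0.png")
def c(im,x0,x1,y0,y1,f,n): cv2.imwrite(f"pics/{n}.png",cv2.resize(im[y0:y1,x0:x1],None,fx=f,fy=f,interpolation=cv2.INTER_CUBIC))
c(s,315,455,165,290,5,"s_rack");c(s,120,280,145,285,5,"s_hous")
c(t,200,320,130,220,6,"t_rack");c(t,345,475,135,245,5,"t_hous")
```

```text
(no output)
```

View pics/s_rack.png

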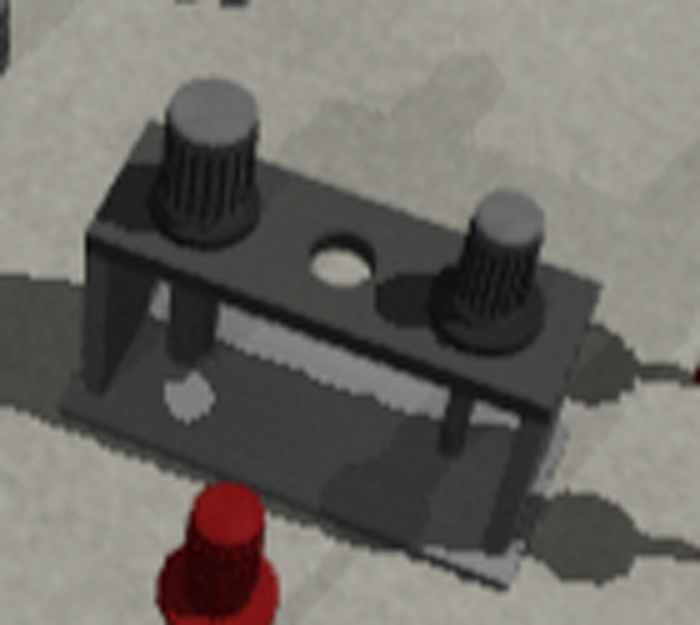

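View pics/t_rack.png

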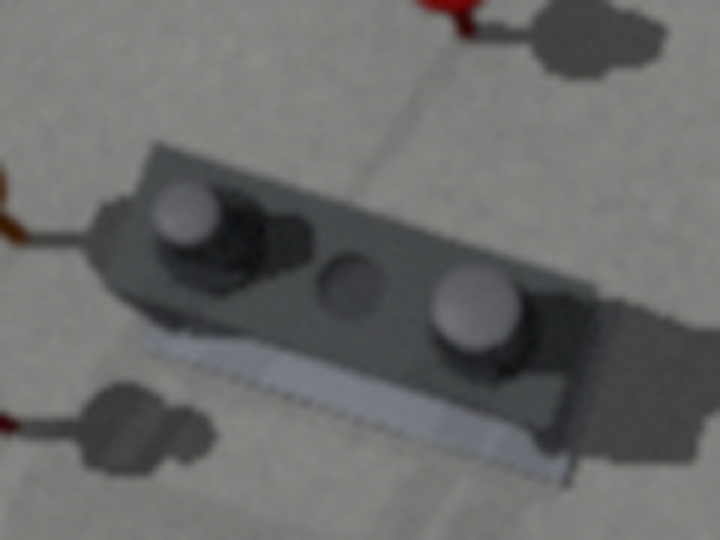

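View pics/s_hous.png

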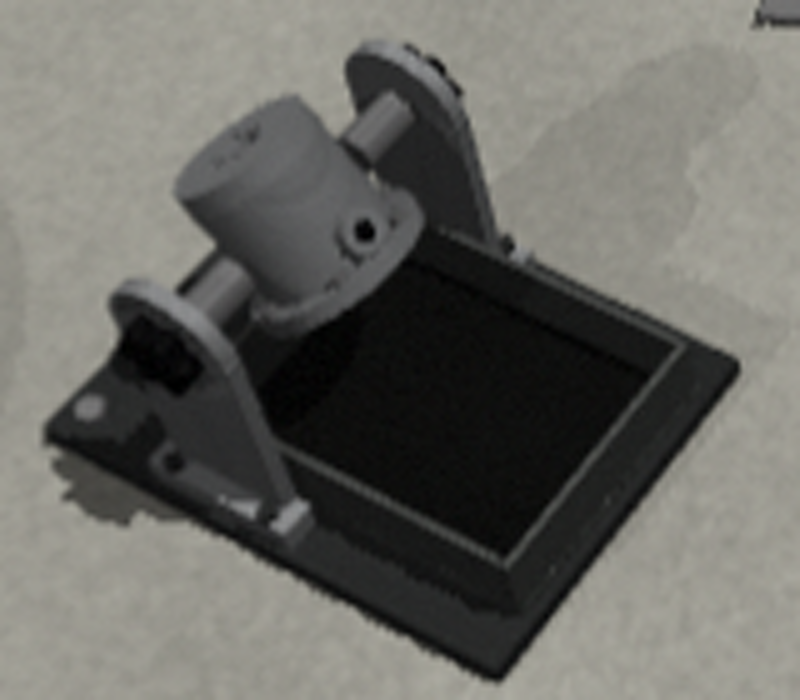

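View pics/t_hous.png

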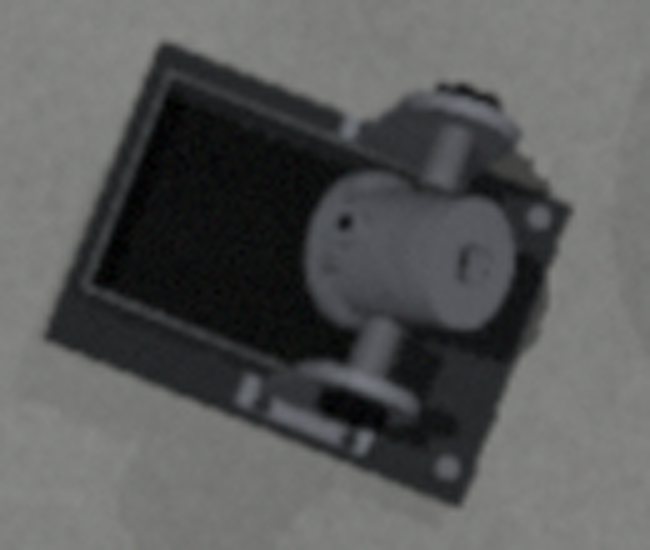

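```bash
cat > h.py <<'E'
import numpy as np, cv2
from scipy.optimize import least_squares
from scipy.spatial.transform import Rotation as R
from bench import *
CM={n:camera_model(n) for n in("scene","top")}
def KD(n):
    m=CM[n]; f=200/np.tan(np.radians(m["vertical_fov"]/2)); return np.array([[f,0,m["cx"]],[0,f,m["cy"]],[0,0,1]]),m["D"]
def proj(n,P):
    K,D=KD(n);E=np.array(CM[n]["extrinsics"]);return cv2.projectPoints(np.atleast_2d(P).astype(float),cv2.Rodrigues(E[:3,:3])[0],E[:3,3],K,D)[0].reshape(-1,2)
def atz(n,uv,z):
    K,D=KD(n);E=np.array(CM[n]["extrinsics"]);d=cv2.undistortPoints(np.array([[uv]],float),K,D).ravel()
    r=E[:3,:3].T@np.array([*d,1]);c=-E[:3,:3].T@E[:3,3];return c+r*(z-c[2])/r[2]
def tri(obs):
    return least_squares(lambda p:np.concatenate([proj(n,p)[0]-uv for n,uv in obs]),[.5,0,.1])
def crop(uv,o,f): return (o[0]+(uv[0]+.5)/f-.5,o[1]+(uv[1]+.5)/f-.5)
E
cat > m1.py <<'E'
from h import *
th=lambda u,v:("top",crop((u,v),(345,135),5)); sh=lambda u,v:("scene",crop((u,v),(120,145),5))
tr=lambda u,v:("top",crop((u,v),(200,130),6)); sr=lambda u,v:("scene",crop((u,v),(315,165),5))
def fit(items,x0,nm):
    def P(p,l): 
        l=l(p) if callable(l) else l; c,s=np.cos(p[2]),np.sin(p[2]); return np.array([p[0]+c*l[0]-s*l[1],p[1]+s*l[0]+c*l[1],l[2]])
    f=lambda p:np.concatenate([proj(o[0],P(p,l))[0]-o[1] for o,l in items])
    s=least_squares(f,x0,loss="soft_l1"); print(nm,s.x.round(4)); print(f(s.x).reshape(-1,2).round(1).tolist()); return s.x
b=lambda x,y:(lambda p:(x,y,p[4]))
it=[(th(178,85),(.106,-.057,.048)),(th(92,290),(.106,.057,.048)),
(sh(685,345),(.106,.057,.048)),(sh(505,562),(.106,-.057,.048)),
]
# y sign determined: fixture x faces world +y
it=[(th(178,85),(.106,-.057,.048)),(th(92,290),(.106,.057,.048)),(sh(685,345),(.106,.057,.048)),(sh(505,562),(.106,-.057,.048)),
(th(165,42),b(.115,-.085)),(th(47,340),b(.115,.085)),(th(460,505),b(-.115,.085)),(th(572,207),b(-.115,-.085)),
(sh(740,362),b(.115,.085)),(sh(498,680),b(.115,-.085)),(sh(45,432),b(-.115,-.085)),
(th(474,264),lambda p:(p[3],0,.143)),(sh(237,145),lambda p:(p[3],0,.143))]
fx=fit(it,[.55,-.25,1.2,-.05,.01],"fixture x y yaw hx thick")
r=tri([th(474,264),sh(237,145)]);print("hole tri",r.x.round(4),r.fun.round(1))
z=lambda a,c:(a,c,.115)
it=[(tr(155,145),z(.03,.09)),(tr(598,290),z(.03,-.09)),(sr(150,122),z(-.03,-.09)),(sr(602,287),z(-.03,.09)),(sr(88,235),z(.03,-.09)),(sr(553,410),z(.03,.09)),
(tr(350,287),(0,0,.115)),(sr(343,261),(0,0,.115)),(tr(187,213),(0,.055,.173)),(sr(509,218),(0,.055,.173)),(tr(477,308),(0,-.055,.173)),(sr(212,112),(0,-.055,.173))]
rk=fit(it,[.55,.1,-.2],"rack")
for nm,o in dict(slim=[tr(187,213),sr(509,218)],thick=[tr(477,308),sr(212,112)]).items():
    r=tri(o);print(nm,"top tri",r.x.round(4),r.fun.round(1))
print("spare", atz("top",(330,249),.045),atz("scene",(308,163),.045))
print("red", atz("top",(274,119),.17),"hole2",atz("top",th(474,264)[1],.143),atz("scene",sh(237,145)[1],.143))
E
python3 m1.py
```

```text
fixture x y yaw hx thick [ 0.6144 -0.1972  1.207  -0.0417  0.0048]
[[-0.6, -1.7], [0.1, -1.2], [-2.1, -0.9], [-0.1, -1.7], [-0.4, -0.1], [-0.4, -0.3], [-0.1, 0.4], [-0.4, -0.3], [0.1, 0.2], [-0.1, -0.5], [-0.0, 0.1], [-0.2, -0.2], [-0.0, -0.5]]
hole tri [ 0.5994 -0.2369  0.1412] [-0.1  0.  -0.1 -0. ]
rack [ 0.6181  0.1747 -0.2942]
[[-0.1, -1.6], [0.0, -1.5], [0.0, -0.8], [0.2, -0.9], [-0.6, -0.6], [-0.1, -0.2], [0.1, -1.0], [-0.1, -0.8], [-0.3, -1.3], [0.3, -0.9], [-0.2, -1.2], [0.3, -1.0]]
slim top tri [0.6322 0.2275 0.1682] [-0.  0. -0.  0.]
thick top tri [0.6004 0.1217 0.1679] [ 0.1 -0.   0.1  0. ]
spare [0.45523956 0.0017143  0.045     ] [0.44792125 0.00589749 0.045     ]
red [0.7374311  0.13750229 0.17      ] hole2 [ 0.59915396 -0.23659634  0.143     ] [ 0.60084122 -0.23574245  0.143     ]
```

```bash
cat >> h.py <<'E'
def go(p,Rt=None):
    s=bot.get_state();R0=R.from_quat(s["tool_rot"]);d=R0.inv().apply(np.array(p)-s["tcp_pos"])*1000
    t=np.zeros(3) if Rt is None else np.degrees((R0.inv()*Rt).as_rotvec())
    print("tcp",s["tcp_pos"].round(4),"shift",d.round(1),"turn",t.round(2),"clock",s["clock"],"q",s["qpos"].round(2),"F",s["force"].round(1),"open",s["opening"])
E
python3 - <<'E'
from h import *
for nm,a,b in [("orange",(188,157),(476,233)),("redL",(186,194),(471,197)),("redB",(274,118),(361,268))]:
    r=tri([("top",a),("scene",b)]);print(nm,r.x.round(3),r.fun.round(1))
go((.634,.2272,.28))
E
```

```text
orange [0.653 0.331 0.144] [-1.8 -0.  -1.4  0.1]
redL [0.57  0.329 0.14 ] [-0.5 -0.  -0.4  0. ]
redB [0.748 0.143 0.142] [-1.3  0.1 -1.  -0. ]
tcp [0.1762 0.6251 0.2305] shift [-548.6 -258.8  -49.1] turn [0. 0. 0.] clock 0.1 q [-1.36  0.63  0.04  1.52 -0.03  1.   -0.02] F [ 0.1  0.2 -0.5] open 0.08562895466853168
```

Candidates: grey drifts in the rack at scene (415,217), with the thin handle and thin rod, and (357,190), with the thick handle and rod. The orange (475,240) and red (468,205), (358,280) ones are look-alikes. The enlarged crop confirms that (415,217) is the slim drift, at top (231,166). I'm moving above it.

Request:
{"fn": "play_rows", "kwargs": {"steps": [[[0,0,-60],[0,0,0],85],[[0,0,-60],[0,0,0],85],[[-549,-259,-60],[0,0,0],85],[[-549,-259,-60],[0,0,0],85],[[-549,-259,-60],[0,0,0],85],[[-549,-259,-60],[0,0,0],85],[[-549,-259,-60],[0,0,0],85],[[-549,-259,-60],[0,0,0],85],[[-549,-259,-60],[0,0,0],85],[[-549,-259,-60],[0,0,0],85],[[-549,-259,-60],[0,0,0],85],[[-549,-259,-60],[0,0,0],85]], "force": 60}}

```text
clock: 1.1
tcp_pos: [0.4917, 0.3501, 0.2905]
tool_rot: [0.137, 0.991, -0.001, -0.0]
force: [0.3, 0.1, -0.1]
opening: 0.0849
```

```bash
python3 -c "
from h import *
go((.634,.2272,.28))"
```

```text
tcp [0.4917 0.3501 0.2905] shift [-170.3  -79.7   10.6] turn [0. 0. 0.] clock 1.1 q [-0.72  0.5   0.08  1.58 -0.04  1.06  0.67] F [ 0.3  0.1 -0.1] open 0.08494489816100363
```

Request:
{"fn": "play_rows", "kwargs": {"steps": [[[-170,-80,10],[0,0,0],85],[[-170,-80,10],[0,0,0],85],[[-170,-80,10],[0,0,0],85],[[-170,-80,10],[0,0,0],85],[[-170,-80,10],[0,0,0],85],[[-170,-80,10],[0,0,0],85],[[-170,-80,10],[0,0,0],85],[[-170,-80,40],[0,0,0],85],[[-170,-80,60],[0,0,0],85],[[-170,-80,60],[0,0,0],85],[[-170,-80,60],[0,0,0],85]]}}

```text
clock: 2.02
tcp_pos: [0.6318, 0.2284, 0.2299]
tool_rot: [0.136, 0.991, -0.001, -0.002]
force: [-0.1, 0.9, 0.4]
opening: 0.0849
```

Run:
```python
from h import *
go((.634,.2272,.133))
for n in("scene","top"):
    im=snapshot(n)[:,:,::-1]; cv2.imwrite(f"pics/{n}1.png",im)
    x0,y0=(330,130) if n=="scene" else (165,100)
    cv2.imwrite(f"pics/{n}1c.png",cv2.resize(im[y0:y0+140,x0:x0+150],None,fx=4,fy=4,interpolation=cv2.INTER_CUBIC))
```

```text
tcp [0.6318 0.2284 0.2299] shift [-2.7 -0.3 96.8] turn [0. 0. 0.] clock 2.0167 q [-0.44  0.67  0.09  1.45 -0.06  1.03  0.96] F [-0.1  0.9  0.4] open 0.08491221560462024
```

View pics/scene1c.png

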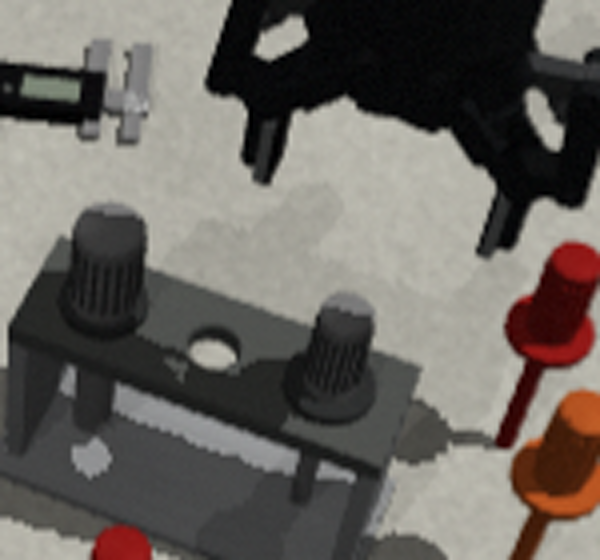

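View pics/top1c.png

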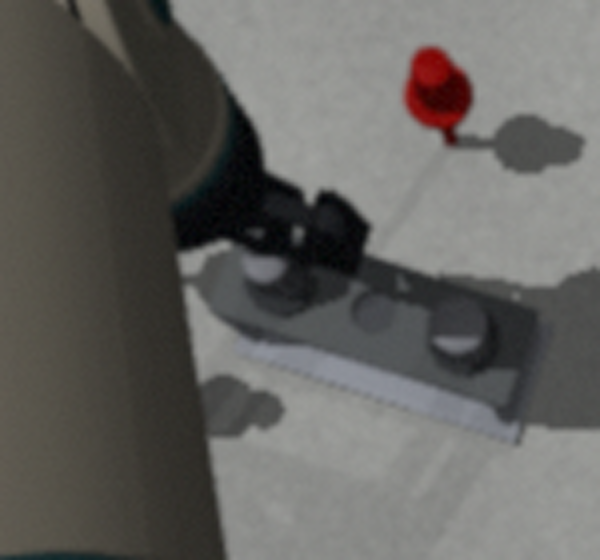

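The fingers straddle the slim drift in the scene view, with tips at about (396,174) and (452,192). I'm checking the projection before descending.

```bash
python3 -c "
from h import *
print(proj('scene',[[.6318,.2284,.243],[.6318,.2284,.173],[.634,.2272,.173]]))
r=tri([('top',crop((267,264),(165,100),4)),('scene',crop((347,300),(330,130),4))]);print(r.x)"
```

```text
[[424.27395507 180.1114779 ]
 [417.33936317 206.38533258]
 [416.60243524 207.31861005]]
[0.62971691 0.2257575  0.17469955]
```

Request:
{"fn": "play_rows", "kwargs": {"steps": [[[-2,0,40],[0,0,0],85],[[-2,0,75],[0,0,0],85],[[-2,0,94],[0,0,0],85],[[-2,0,94],[0,0,0],85],[[-2,0,94],[0,0,0],60],[[-2,0,94],[0,0,0],40],[[-2,0,94],[0,0,0],20],[[-2,0,94],[0,0,0],10],[[-2,0,94],[0,0,0],5],[[-2,0,94],[0,0,0],5],[[-2,0,94],[0,0,0],5],[[-2,0,94],[0,0,0],5]], "force": 100}}

```text
clock: 3.12
tcp_pos: [0.6367, 0.2277, 0.1399]
tool_rot: [0.136, 0.991, 0.0, 0.002]
force: [-1.1, -0.8, 5.6]
opening: 0.0216
```

Run:
```python
from h import *
go((.634,.2272,.133))
for n in("scene",):
    im=snapshot(n)[:,:,::-1]; cv2.imwrite(f"pics/{n}2.png",im)
    x0,y0=(330,130) if n=="scene" else (165,100)
    cv2.imwrite(f"pics/{n}2c.png",cv2.resize(im[y0:y0+140,x0:x0+150],None,fx=4,fy=4,interpolation=cv2.INTER_CUBIC))
```

```text
tcp [0.6367 0.2277 0.1399] shift [ 2.5 -1.2  6.9] turn [0. 0. 0.] clock 3.1167 q [-0.43  0.76  0.08  1.53 -0.07  0.85  0.97] F [-1.1 -0.8  5.6] open 0.02162134543606669
```

View pics/scene2c.png

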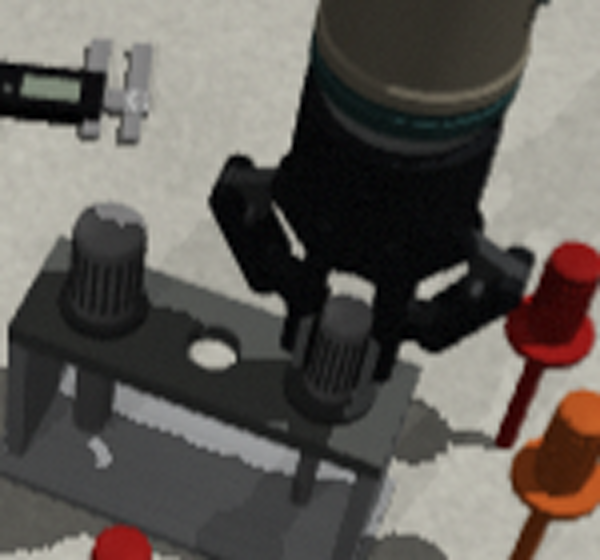

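Request:
{"fn": "play_rows", "kwargs": {"steps": [[[0,0,-10],[0,0,0],5],[[0,0,-30],[0,0,0],5],[[0,0,-60],[0,0,0],5],[[0,0,-95],[0,0,0],5],[[0,0,-130],[0,0,0],5],[[0,0,-165],[0,0,0],5],[[0,0,-200],[0,0,0],5],[[0,0,-200],[0,0,0],5],[[0,0,-200],[0,0,0],5]]}}

```text
clock: 3.92
tcp_pos: [0.6371, 0.228, 0.3433]
tool_rot: [0.136, 0.991, 0.002, 0.004]
force: [0.8, -0.0, -1.9]
opening: 0.0219
```

Run:
```python
from h import *
go((.634,.2272,.34))
for n in("scene","top"):
    im=snapshot(n)[:,:,::-1]; cv2.imwrite(f"pics/{n}3.png",im)
    x0,y0=(360,60) if n=="scene" else (165,100)
    cv2.imwrite(f"pics/{n}3c.png",cv2.resize(im[y0:y0+180,x0:x0+150],None,fx=4,fy=4,interpolation=cv2.INTER_CUBIC)[:600])
```

```text
tcp [0.6371 0.228  0.3433] shift [ 2.8 -1.6  3.3] turn [0. 0. 0.] clock 3.9167 q [-0.44  0.58  0.1   1.28 -0.06  1.27  0.96] F [ 0.8 -0.  -1.9] open 0.021874418177462187
```

View pics/scene3c.png

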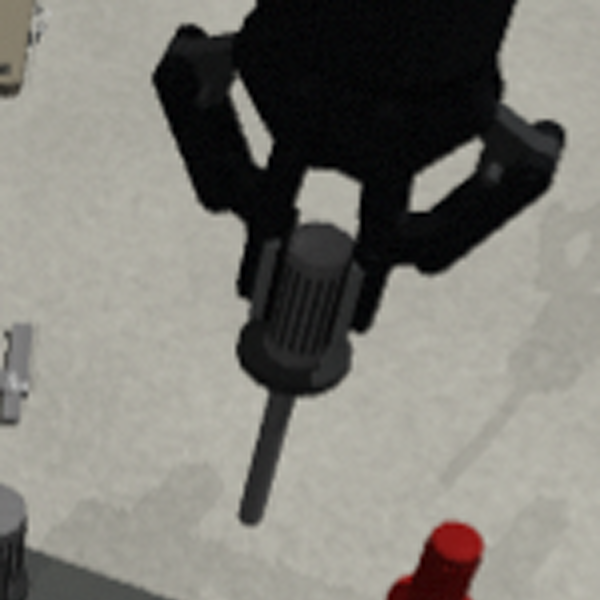

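View pics/top3c.png

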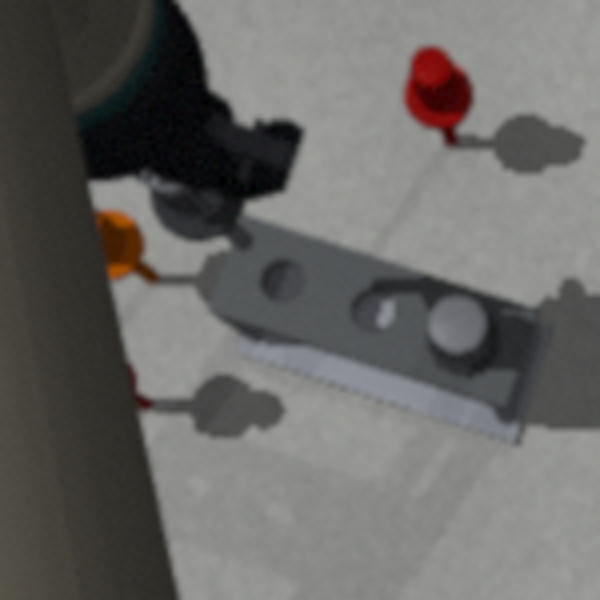

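```bash
cat > fitd.py <<'E'
# fit drift pose in tool: offset x,y, along a, tilt angles
from h import *
def drift(p,s):
    R0=R.from_quat(s["tool_rot"]);ax=R.from_rotvec([p[3],p[4],0]).apply([0,0,1])
    g=np.array([p[0],p[1],p[2]])
    return lambda l: s["tcp_pos"]+R0.apply(g+ax*l)  # l along tool z from grip mid; tip l=.127
E
python3 - <<'E'
from fitd import *
s=bot.get_state();o=(360,60)
obs=[("scene",crop((251,520),o,4),.127),("scene",crop((324,243),o,4),-.026),("scene",crop((295,347),o,4),.026),("top",crop((243,241),(165,100),4),.127)]
for n,uv,l in obs:
    print(n,np.round(uv,1),proj(n,drift([0,0,-.007,0,0],s)(l))[0].round(1))
P=tri([(obs[0][0],obs[0][1]),(obs[3][0],obs[3][1])]);print(P.x,P.fun, drift([0,0,-.007,0,0],s)(.127))
E
```

```text
scene [422.4 189.6] [421.2 191.1]
scene [440.6 120.4] [439.3 122. ]
scene [433.4 146.4] [432.5 148.1]
top [225.4 159.9] [226.  158.5]
[0.63241027 0.22892355 0.2195573 ] [-0.2150428   0.01261525 -0.26493769  0.00429158] [0.63544745 0.22738915 0.21927958]
```

```bash
cat >> fitd.py <<'E'
H=np.array([.5996,-.2365,.1425]); YAW=1.207
A=np.array([-np.sin(np.radians(35))*np.cos(YAW),-np.sin(np.radians(35))*np.sin(YAW),np.cos(np.radians(35))])
def target(d,p,H=H,Rt=None):
    """TCP pose with tip at H+d*A, drift axis along -A, p drift in tool"""
    s=bot.get_state();R0=R.from_quat(s["tool_rot"])
    if Rt is None:
        ax=R.from_rotvec([p[3],p[4],0]).apply([0,0,1]); z=R0.apply(ax); c=np.cross(z,-A);n=np.linalg.norm(c)
        Rt=R.from_rotvec(c/n*np.arctan2(n,z@-A))*R0 if n>1e-9 else R0
    ax=R.from_rotvec([p[3],p[4],0]).apply([0,0,1])
    tl=np.array(p[:3])+ax*.127
    return H+d*A-Rt.apply(tl),Rt
E
python3 - <<'E'
from fitd import *
P=[.0033,0,-.007,0,0]
p,Rt=target(.05,P);print(A,p,Rt.as_quat());go(p,Rt); go((p[0],p[1],.36))
E
```

```text
[-0.20409264 -0.53603743  0.81915204] [ 0.56806283 -0.32856652  0.28192759] [0.12974868 0.94484988 0.29296927 0.06777155]
tcp [0.6353 0.2275 0.3393] shift [ -85.3 -553.5   57.6] turn [-34.87  -3.08  -0.  ] clock 4.0167 q [-0.44  0.59  0.1   1.29 -0.06  1.27  0.96] F [-0.7 -0.1 -2.2] open 0.021760760079155256
tcp [0.6353 0.2275 0.3393] shift [ -85.5 -553.5  -20.5] turn [0. 0. 0.] clock 4.0167 q [-0.44  0.59  0.1   1.29 -0.06  1.27  0.96] F [-0.7 -0.1 -2.2] open 0.021760760079155256
```

Request:
{"fn": "play_rows", "kwargs": {"steps": [[[-6,-40,-20],[0,0,0],5],[[-12,-80,-20],[0,0,0],5],[[-18,-120,-20],[0,0,0],5],[[-25,-160,-20],[0,0,0],5],[[-31,-200,-20],[0,0,0],5],[[-37,-240,-20],[0,0,0],5],[[-43,-280,-20],[0,0,0],5],[[-50,-320,-20],[-5,0,0],5],[[-56,-360,-20],[-10,-1,0],5],[[-62,-400,-20],[-15,-1,0],5],[[-68,-440,-20],[-20,-2,0],5],[[-74,-480,-20],[-25,-2,0],5]]}}

```text
clock: 5.02
tcp_pos: [0.5753, -0.2564, 0.3588]
tool_rot: [0.133, 0.967, 0.214, 0.048]
force: [1.7, 0.4, -0.9]
opening: 0.0217
```

Run:
```python
from fitd import *
P=[.0033,0,-.007,0,0]
p,Rt=target(.05,P);print(p,Rt.as_quat());go(p,Rt)
```

```text
[ 0.56806166 -0.32857101  0.28192436] [0.13055806 0.94473838 0.29302722 0.06752055]
tcp [ 0.5753 -0.2564  0.3588] shift [-10.4 -97.6  39.4] turn [-9.61 -1.05 -0.  ] clock 5.0167 q [ 0.58  0.56  0.04  1.37 -0.46  1.36  2.05] F [ 1.7  0.4 -0.9] open 0.021736471140498117
```

Request:
{"fn": "play_rows", "kwargs": {"steps": [[[-4,-35,0],[-4,-0.5,0],5],[[-8,-70,10],[-8,-1,0],5],[[-10.4,-97.6,20],[-9.6,-1,0],5],[[-10.4,-97.6,39.4],[-9.6,-1,0],5],[[-10.4,-97.6,39.4],[-9.6,-1,0],5],[[-10.4,-97.6,39.4],[-9.6,-1,0],5],[[-10.4,-97.6,39.4],[-9.6,-1,0],5]]}}

```text
clock: 5.6
tcp_pos: [0.5688, -0.3273, 0.2827]
tool_rot: [0.129, 0.945, 0.293, 0.067]
force: [1.1, 0.2, -1.0]
opening: 0.0219
```

Run:
```python
from fitd import *
P=[.0033,0,-.007,0,0]
for n in("scene","top"):
    im=snapshot(n)[:,:,::-1]; cv2.imwrite(f"pics/{n}4.png",im)
    x0,y0=(80,80) if n=="scene" else (380,100)
    cv2.imwrite(f"pics/{n}4c.png",cv2.resize(im[y0:y0+150,x0:x0+150],None,fx=4,fy=4,interpolation=cv2.INTER_CUBIC)[:600])
p,Rt=target(.05,P);go(p,Rt)
```

```text
tcp [ 0.5691 -0.3278  0.2837] shift [ 0.8 -1.9  0.8] turn [-0.05  0.    0.  ] clock 5.7 q [ 0.77  0.74 -0.    1.31 -0.56  1.38  2.25] F [-0.3  0.1 -1.2] open 0.021644465930213096
```

View pics/scene4c.png

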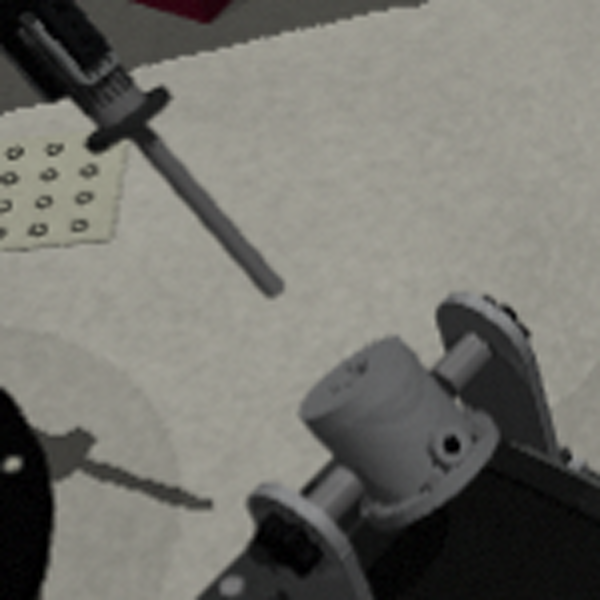

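View pics/top4c.png

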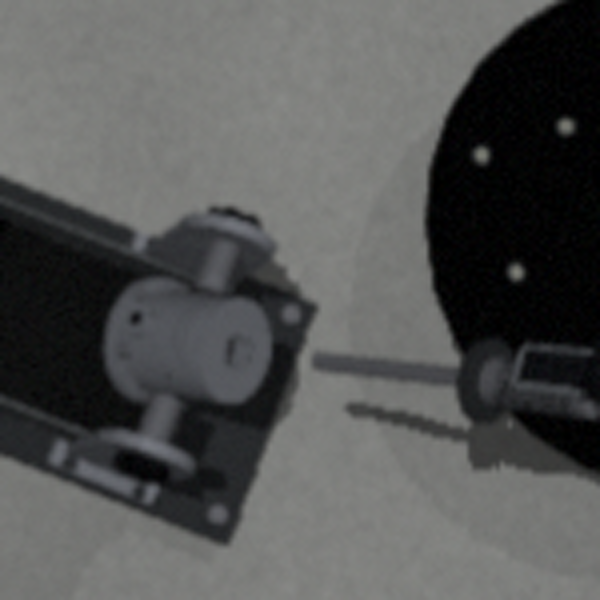

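Run:
```python
import cv2
s=cv2.imread("pics/scene4.png");t=cv2.imread("pics/top4.png")
def c(im,x0,y0,w,h,f): return cv2.resize(im[y0:y0+h,x0:x0+w],None,fx=f,fy=f,interpolation=cv2.INTER_CUBIC)
a=c(s,135,135,50,60,10);b=c(t,420,165,60,50,10);
cv2.imwrite("pics/z1.png",cv2.convertScaleAbs(a,alpha=1.8));cv2.imwrite("pics/z2.png",cv2.convertScaleAbs(b,alpha=1.8))
```

```text
(no output)
```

View pics/z1.png

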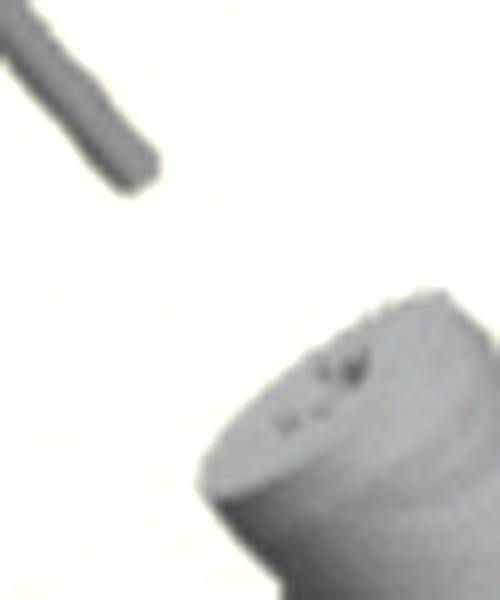

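View pics/z2.png

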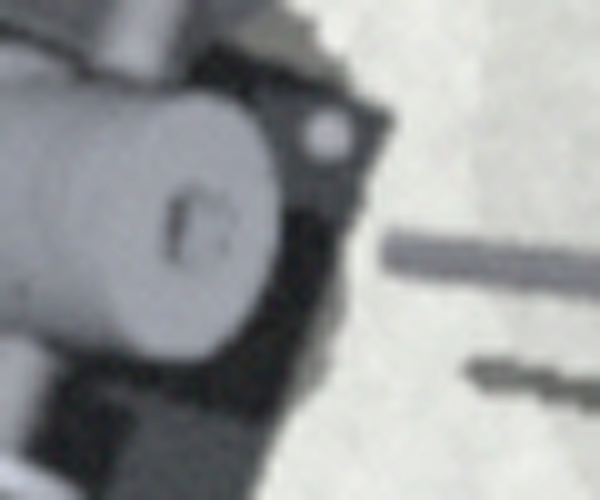

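Run:
```python
from fitd import *
s=bot.get_state()
Ht=tri([("scene",crop((322,391),(135,135),10)),("top",crop((203,228),(420,165),10))]);print("hole",Ht.x.round(4),Ht.fun.round(2))
T=tri([("scene",crop((138,170),(135,135),10)),("top",crop((390,253),(420,165),10))]);print("tip",T.x.round(4),T.fun.round(2))
P=[.0033,0,-.007,0,0];pt=drift(P,s)(.127);print("pred tip",pt.round(4), "ax",R.from_quat(s["tool_rot"]).apply([0,0,-1]).round(4),A.round(4))
v=T.x-Ht.x;B=np.array([A,[np.cos(YAW),np.sin(YAW),0],np.cross([0,0,1],[np.cos(YAW),np.sin(YAW),0])])
ex=np.cross(B[2],A)
print("rel hole: z",v@A,"x",v@ex,"y",v@B[2])
v=pt-H;print("pred rel z",v@A,"x",v@ex,"y",v@B[2])
# rod mid & collar far: check axis
for n in("scene","top"):
    print(n,"pred hole",proj(n,H),"pred rod tip",proj(n,drift(P,s)(.127)),"root",proj(n,drift(P,s)(.032)))
```

```text
hole [ 0.5994 -0.2377  0.141 ] [-0.23 -0.04 -0.27  0.06]
tip [ 0.5885 -0.2642  0.1856] [ 0.34  0.07  0.39 -0.09]
pred tip [ 0.5904 -0.2626  0.1852] ax [-0.204  -0.5353  0.8197] [-0.2041 -0.536   0.8192]
rel hole: z 0.052922544269984724 x 0.0020782157605757283 y 0.0007697727664934247
pred rel z 0.050820901491092946 x 0.0018248772591808154 y -0.0006906795430315983
scene pred hole [[166.90249217 173.23399568]] pred rod tip [[149.20699362 152.60756626]] root [[113.05578276 110.59402616]]
top pred hole [[439.2801928  187.23514013]] pred rod tip [[458.11864963 188.89887305]] root [[499.71126584 193.78785258]]
```

Request:
{"fn": "play_rows", "kwargs": {"steps": [[[0.8,-1.9,15],[0,0,0],5],[[0.8,-1.9,30],[0,0,0],5],[[0.8,-1.9,41],[0,0,0],5],[[0.8,-1.9,41],[0,0,0],5],[[0.8,-1.9,41],[0,0,0],5],[[0.8,-1.9,41],[0,0,0],5]]}}

```text
clock: 6.2
tcp_pos: [0.5766, -0.3077, 0.25]
tool_rot: [0.129, 0.945, 0.292, 0.069]
force: [0.6, -0.1, -2.0]
opening: 0.022
```

```bash
cat > look.py <<'E'
from fitd import *
import sys
k=sys.argv[1]
P=[.0033,0,-.007,0,0]
out=[]
for n in("scene","top"):
    im=snapshot(n)[:,:,::-1]; cv2.imwrite(f"pics/{n}{k}.png",im)
    x0,y0=(135,135) if n=="scene" else (420,165)
    out.append(cv2.convertScaleAbs(cv2.resize(im[y0:y0+50,x0:x0+50],None,fx=8,fy=8,interpolation=cv2.INTER_CUBIC),alpha=1.6))
cv2.imwrite(f"pics/z{k}.png",np.hstack(out))
p,Rt=target(float(sys.argv[2]),P);go(p,Rt)
E
python3 look.py 5 .01
```

```text
tcp [ 0.5765 -0.3081  0.2498] shift [0.5 0.3 1. ] turn [-0.13  0.1   0.  ] clock 6.3 q [ 0.74  0.76 -0.01  1.38 -0.58  1.3   2.28] F [ 0.4 -0.5 -1.8] open 0.021835726799477786
```

View pics/z5.png

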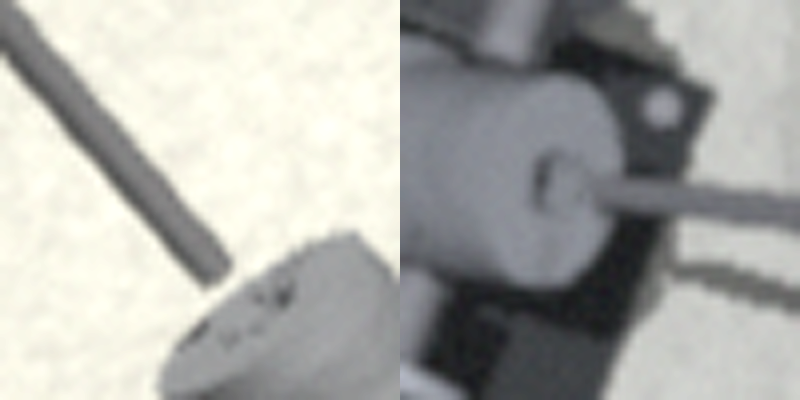

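Run:
```python
from fitd import *
s=bot.get_state()
Hx=np.array([.5994,-.2377,.141])
T=tri([("scene",crop((214,268),(135,135),8)),("top",crop((195,190),(420,165),8))])
B2=np.cross([0,0,1],[np.cos(YAW),np.sin(YAW),0]);ex=np.cross(B2,A)
v=T.x-Hx;print(T.x,T.fun,v@A,v@ex,v@B2)
Rt=R.from_quat(s["tool_rot"]); print("tool axes in housing frame",(np.array([ex,B2,A])@Rt.as_matrix()).round(3))
```

```text
[ 0.59634506 -0.24515581  0.15180196] [ 0.52508984  0.0997201   0.62086794 -0.1391599 ] 0.013468530854586101 -0.0004024133970917974 0.00020203759424279401
tool axes in housing frame [[-0.093  0.996 -0.002]
 [ 0.996  0.093 -0.002]
 [-0.002 -0.002 -1.   ]]
```

The tip is on the hole axis to within about 1 mm, roughly 12 mm out. I'm inserting gently.

Request:
{"fn": "play_rows", "kwargs": {"steps": [[[0.3,0.2,6],[0,0,0],5],[[0.3,0.2,12],[0,0,0],5],[[0.3,0.2,17],[0,0,0],5],[[0.3,0.2,21],[0,0,0],5],[[0.3,0.2,21],[0,0,0],5]]}}

```text
clock: 6.72
tcp_pos: [0.5804, -0.2953, 0.2317]
tool_rot: [0.129, 0.945, 0.293, 0.068]
force: [-0.2, 0.3, -1.4]
opening: 0.0219
```

```bash
python3 look.py 6 -.012
```

```text
tcp [ 0.5805 -0.2964  0.2325] shift [0.2 0.1 1.7] turn [-0.11  0.07  0.  ] clock 6.8167 q [ 0.73  0.77 -0.02  1.41 -0.59  1.25  2.29] F [-0.9 -0.4 -1.1] open 0.02172685940581832
```

View pics/z6.png

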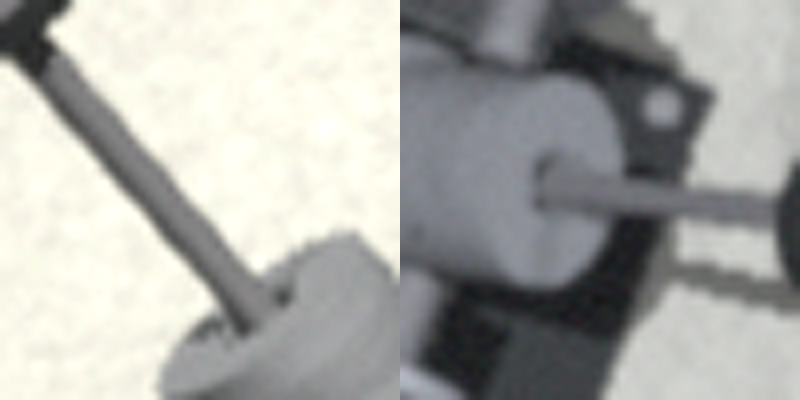

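The rod is inside the hole with no side force, so I'm pushing now.

Request:
{"fn": "play_rows", "kwargs": {"steps": [[[0,0,3],[0,0,0],5],[[0,0,5],[0,0,0],5],[[0,0,7],[0,0,0],5],[[0,0,9],[0,0,0],5],[[0,0,11],[0,0,0],5],[[0,0,13],[0,0,0],5],[[0,0,16],[0,0,0],5],[[0,0,18],[0,0,0],5]], "force": 120}}

```text
clock: 7.48
tcp_pos: [0.5842, -0.2883, 0.2187]
tool_rot: [0.13, 0.945, 0.291, 0.069]
force: [-1.1, -3.6, 4.6]
opening: 0.0216
```

```bash
python3 look.py 7 -.06
```

```text
tcp [ 0.5842 -0.288   0.2184] shift [ 0.7  0.9 33. ] turn [-0.2   0.17  0.  ] clock 7.5833 q [ 0.72  0.78 -0.02  1.44 -0.6   1.22  2.29] F [-2.8 -3.7  2.9] open 0.021338038841404908
```

View pics/z7.png

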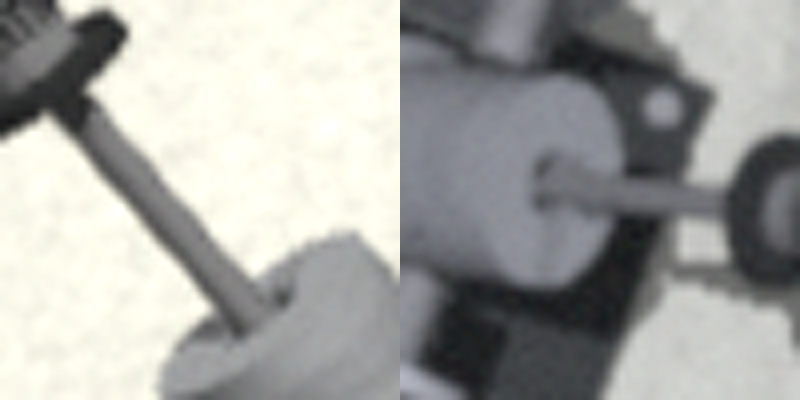

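Request:
{"fn": "play_rows", "kwargs": {"steps": [[[0.4,0.5,4],[0,0,0],5],[[0.5,0.7,8],[0,0,0],5],[[0.7,0.9,12],[0,0,0],5],[[0.7,0.9,16],[0,0,0],5],[[0.7,0.9,20],[0,0,0],5],[[0.7,0.9,24],[0,0,0],5],[[0.7,0.9,27],[0,0,0],5],[[0.7,0.9,30],[0,0,0],5],[[0.7,0.9,33],[0,0,0],5],[[0.7,0.9,36],[0,0,0],5],[[0.7,0.9,39],[0,0,0],5],[[0.7,0.9,39],[0,0,0],5]]}}

```text
clock: 8.58
tcp_pos: [0.5916, -0.2647, 0.1858]
tool_rot: [0.129, 0.945, 0.292, 0.068]
force: [-0.8, 0.4, -2.3]
opening: 0.0212
```

```bash
python3 look.py 8 -.066
python3 - <<'E'
import cv2
s=cv2.imread("pics/scene8.png")
cv2.imwrite("pics/s8c.png",cv2.resize(s[140:290,110:290],None,fx=4,fy=4,interpolation=cv2.INTER_CUBIC))
E
```

```text
tcp [ 0.5917 -0.2657  0.1864] shift [-0.2 -0.2 -0.8] turn [-0.16  0.11  0.  ] clock 8.6833 q [ 0.7   0.8  -0.04  1.49 -0.62  1.14  2.31] F [ 0.2 -0.9 -1.7] open 0.02143316226124072
```

View pics/s8c.png

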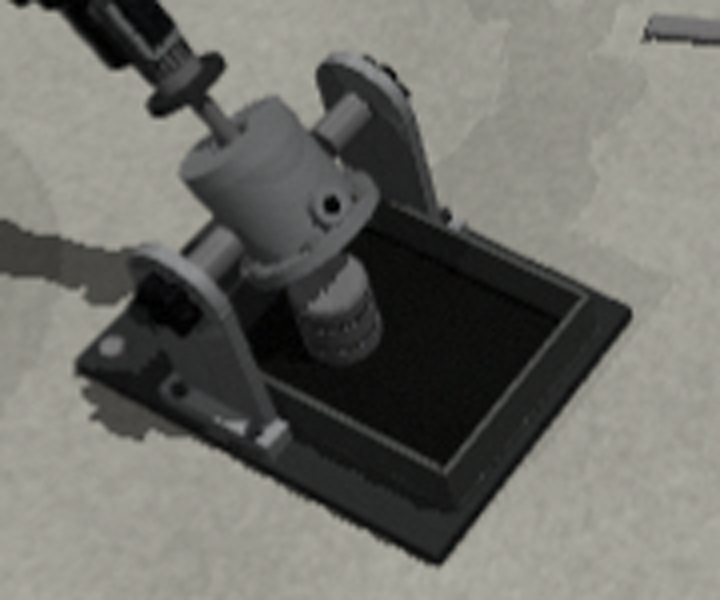

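The piston has dropped into the tray, at scene (192,217). I'm retracting along the axis and will recheck its attitude.

Request:
{"fn": "play_rows", "kwargs": {"steps": [[[0,0,-10],[0,0,0],5],[[0,0,-25],[0,0,0],5],[[0,0,-40],[0,0,0],5],[[0,0,-60],[0,0,0],5],[[0,0,-80],[0,0,0],5],[[0,0,-100],[0,0,0],5],[[0,0,-125],[0,0,0],5],[[0,0,-150],[0,0,0],5],[[0,0,-180],[0,0,0],5],[[0,0,-180],[0,0,0],5]]}}

```text
clock: 9.52
tcp_pos: [0.554, -0.3676, 0.3392]
tool_rot: [0.131, 0.946, 0.287, 0.073]
force: [-0.7, -1.8, -0.5]
opening: 0.0213
```

```bash
python3 look.py 9 .1
python3 - <<'E'
import cv2,numpy as np
s=cv2.imread("pics/scene9.png");t=cv2.imread("pics/top9.png")
f=lambda a:cv2.convertScaleAbs(cv2.resize(a,None,fx=4,fy=4,interpolation=cv2.INTER_CUBIC),alpha=1.6)
cv2.imwrite("pics/s9c.png",np.hstack([f(s[170:270,160:260]),f(t[140:240,355:455])]))
from fitd import *
print(R.from_quat(bot.get_state()["tool_rot"]).as_matrix().round(3))
E
```

```text
tcp [ 0.5544 -0.363   0.3351] shift [-0.4 -0.1 14.8] turn [-0.27  0.26 -0.  ] clock 9.6167 q [ 0.81  0.73  0.01  1.2  -0.55  1.52  2.23] F [ 0.5  1.2 -1. ] open 0.021433982815679146
[[-0.957  0.205  0.207]
 [ 0.286  0.798  0.531]
 [-0.056  0.567 -0.822]]
```

View pics/s9c.png

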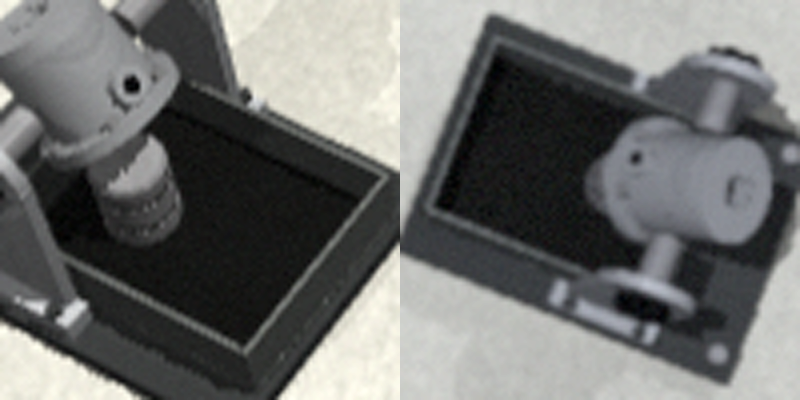

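Run:
```python
from fitd import *
c=atz("scene",crop((143,205),(160,170),4),.0405);print("piston guess",c)
d=c[:2]-[.6144,-.1972];print("fixture frame",d@[np.cos(YAW),np.sin(YAW)],d@[-np.sin(YAW),np.cos(YAW)])
a=np.linspace(0,6.28,60);im=cv2.imread("pics/scene9.png")
im=cv2.resize(im[170:270,160:260],None,fx=6,fy=6,interpolation=cv2.INTER_CUBIC)
for z in(.018,.063):
    q=proj("scene",np.c_[c[0]+.02*np.cos(a),c[1]+.02*np.sin(a),0*a+z]); cv2.polylines(im,[np.int32(((q-[160,170])+.5)*6)],True,(0,255,0),1)
cv2.imwrite("pics/ov.png",im)
# rotation to vertical for next move
s=bot.get_state();R0=R.from_quat(s["tool_rot"]);z=R0.apply([0,0,1]);cc=np.cross(z,[0,0,-1]);n=np.linalg.norm(cc);Rt=R.from_rotvec(cc/n*np.arctan2(n,-z[2]))*R0
go((.634,.2272,.36),Rt);print(Rt.as_matrix().round(3))
```

```text
piston guess [ 0.63100989 -0.19220344  0.0405    ]
fixture frame 0.010579759542998089 -0.01374491456449059
tcp [ 0.5544 -0.363   0.3351] shift [ 91.4 501.2 309.5] turn [34.59  3.44  0.  ] clock 9.6167 q [ 0.81  0.73  0.01  1.2  -0.55  1.52  2.23] F [ 0.5  1.2 -1. ] open 0.021433982815679146
[[-0.963  0.27  -0.   ]
 [ 0.27   0.963  0.   ]
 [ 0.    -0.    -1.   ]]
```

View pics/ov.png

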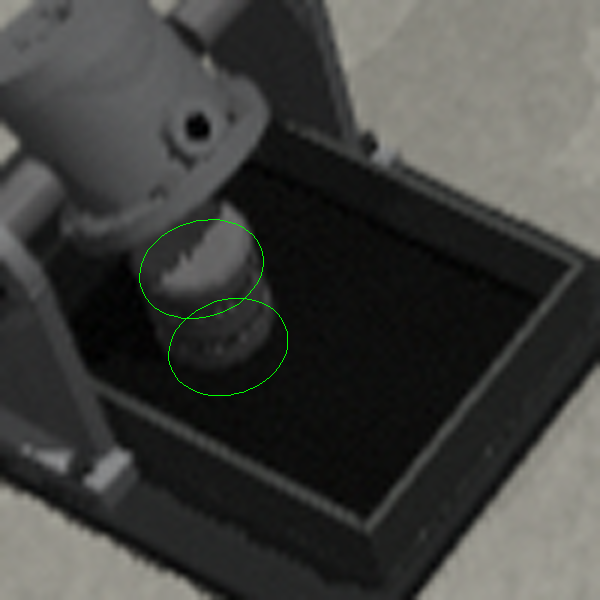

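The piston stands upright in the tray near the fixture's centre. I'm going back to the rack.

Request:
{"fn": "play_rows", "kwargs": {"steps": [[[5,28,10],[0,0,0],5],[[10,58,30],[3,0.3,0],5],[[16,90,50],[7,0.7,0],5],[[22,124,70],[12,1.2,0],5],[[28,158,92],[17,1.7,0],5],[[34,192,114],[22,2.2,0],5],[[40,226,135],[27,2.7,0],5],[[46,260,157],[31,3.1,0],5],[[52,294,180],[34.6,3.4,0],5],[[58,328,202],[34.6,3.4,0],5],[[64,362,224],[34.6,3.4,0],5],[[70,396,245],[34.6,3.4,0],5]]}}

```text
clock: 10.62
tcp_pos: [0.6176, 0.1073, 0.3529]
tool_rot: [0.134, 0.991, -0.0, -0.002]
force: [1.6, -1.2, -1.6]
opening: 0.0213
```

Run:
```python
from fitd import *
s=bot.get_state();R0=R.from_quat(s["tool_rot"]);z=R0.apply([0,0,1]);cc=np.cross(z,[0,0,-1]);n=np.linalg.norm(cc);Rt=R.from_rotvec(cc/n*np.arctan2(n,-z[2]))*R0
go((.6365,.2277,.32),Rt);print(Rt.as_matrix().round(3))
```

```text
tcp [0.6176 0.1073 0.3529] shift [ 13.7 121.1  32.8] turn [-0.05 -0.19  0.  ] clock 10.6167 q [-0.29  0.5   0.12  1.41 -0.06  1.24  1.14] F [ 1.6 -1.2 -1.6] open 0.021276563774687354
[[-0.964  0.266  0.   ]
 [ 0.266  0.964  0.   ]
 [ 0.     0.    -1.   ]]
```

Request:
{"fn": "play_rows", "kwargs": {"steps": [[[5,40,10],[0,-0.2,0],5],[[10,80,10],[0,-0.2,0],5],[[13.7,121,20],[0,-0.2,0],5],[[13.7,121,40],[0,-0.2,0],5],[[13.7,121,60],[0,-0.2,0],5],[[13.7,121,73],[0,-0.2,0],5],[[13.7,121,73],[0,-0.2,0],5],[[13.7,121,73],[0,-0.2,0],5],[[13.7,121,73],[0,-0.2,0],5]]}}

```text
clock: 11.37
tcp_pos: [0.6362, 0.2281, 0.2803]
tool_rot: [0.134, 0.991, -0.0, 0.0]
force: [0.8, 0.8, -0.3]
opening: 0.0215
```

```bash
cat > look2.py <<'E'
from fitd import *
import sys
k=sys.argv[1]
out=[]
s=bot.get_state()
for n in("scene","top"):
    im=snapshot(n)[:,:,::-1]; cv2.imwrite(f"pics/{n}{k}.png",im)
    x0,y0=(380,140) if n=="scene" else (205,125)
    w,h=80,100
    out.append(cv2.convertScaleAbs(cv2.resize(im[y0:y0+h,x0:x0+w],None,fx=5,fy=5,interpolation=cv2.INTER_CUBIC),alpha=1.6))
cv2.imwrite(f"pics/r{k}.png",np.hstack(out))
P=[.0033,0,-.007,0,0]
for n in("scene","top"): print(n,"pred tip",proj(n,drift(P,s)(.127)).round(1),"pred hole",proj(n,[.634,.2274,.115]).round(1))
z=float(sys.argv[2]);R0=R.from_quat(s["tool_rot"]);zz=R0.apply([0,0,1]);cc=np.cross(zz,[0,0,-1]);n=np.linalg.norm(cc);Rt=R.from_rotvec(cc/n*np.arctan2(n,-zz[2]))*R0
go((.6365,.2277,z),Rt)
E
python3 look2.py 10 .139
```

```text
scene pred tip [[416.4 211.4]] pred hole [[411.7 226.6]]
top pred tip [[230.8 165.4]] pred hole [[235.3 169. ]]
tcp [0.6368 0.2278 0.2811] shift [  0.5  -0.3 142.1] turn [ 0.03  0.09 -0.03] clock 11.4667 q [-0.44  0.63  0.1   1.37 -0.06  1.14  0.97] F [-0.3 -0.2 -1.1] open 0.02147653123939861
```

View pics/r10.png

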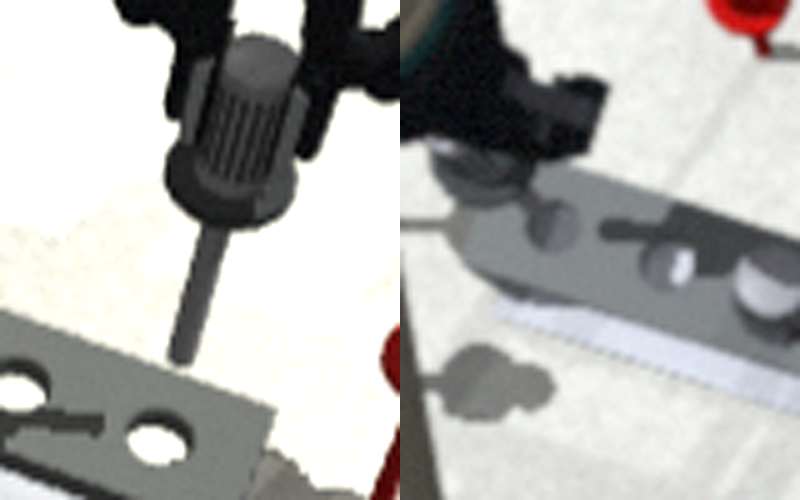

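The tip at scene (416,212) is aligned with the hole at (412,227) to within about 1 mm. I'm lowering it.

Request:
{"fn": "play_rows", "kwargs": {"steps": [[[0.5,-0.3,20],[0,0,0],5],[[0.5,-0.3,40],[0,0,0],5],[[0.5,-0.3,60],[0,0,0],5],[[0.5,-0.3,80],[0,0,0],5],[[0.5,-0.3,100],[0,0,0],5],[[0.5,-0.3,120],[0,0,0],5],[[0.5,-0.3,132],[0,0,0],5],[[0.5,-0.3,135],[0,0,0],5],[[0.5,-0.3,137],[0,0,0],5],[[0.5,-0.3,139],[0,0,0],5]]}}

```text
clock: 12.3
tcp_pos: [0.6375, 0.228, 0.1433]
tool_rot: [0.135, 0.991, 0.001, 0.002]
force: [-0.2, -0.2, -2.2]
opening: 0.021
```

```bash
python3 look2.py 11 .139
```

```text
scene pred tip [[405.4 253.7]] pred hole [[411.7 226.6]]
top pred tip [[241.3 175.6]] pred hole [[235.3 169. ]]
tcp [0.6372 0.2279 0.1432] shift [ 0.6 -0.4  4.2] turn [0.1  0.18 0.01] clock 12.4 q [-0.43  0.76  0.08  1.52 -0.08  0.86  0.98] F [ 0.4 -0.2 -1.5] open 0.021325424282843192
```

View pics/r11.png

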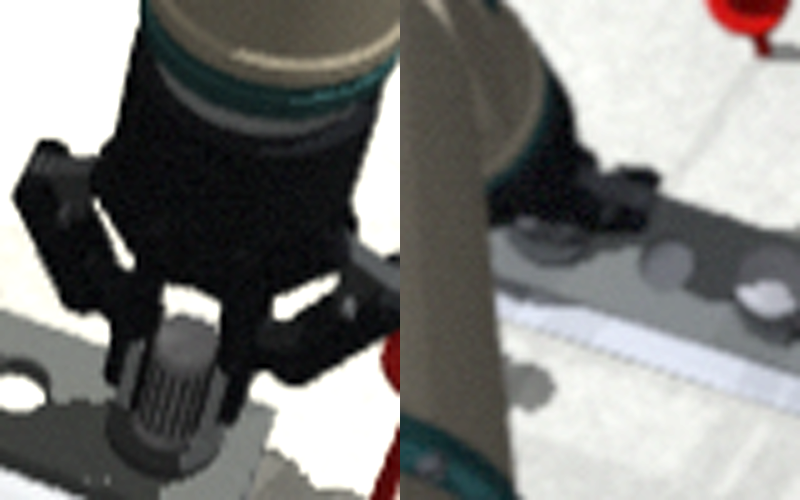

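Not yet in contact, so I'm lowering the last few mm with a gentle touch.

Request:
{"fn": "play_rows", "kwargs": {"steps": [[[0.5,-0.4,1.5],[0,0,0],5],[[0.5,-0.4,3],[0,0,0],5],[[0.5,-0.4,4],[0,0,0],5],[[0.5,-0.4,5],[0,0,0],5],[[0.5,-0.4,5],[0,0,0],5]]}}

```text
clock: 12.82
tcp_pos: [0.6371, 0.2278, 0.14]
tool_rot: [0.135, 0.991, 0.001, 0.002]
force: [-2.4, -0.7, 8.0]
opening: 0.0215
```

Request:
{"fn": "play_rows", "kwargs": {"steps": [[[0,0,0],[0,0,0],30],[[0,0,0],[0,0,0],40],[[0,0,0],[0,0,0],55],[[0,0,0],[0,0,0],70],[[0,0,0],[0,0,0],80],[[0,0,0],[0,0,0],80],[[0,0,0],[0,0,0],80]]}}

```text
clock: 13.4
tcp_pos: [0.637, 0.2277, 0.1398]
tool_rot: [0.135, 0.991, 0.001, 0.002]
force: [0.3, 0.0, 0.6]
opening: 0.08
```

```bash
python3 look2.py 12 .3
```

```text
scene pred tip [[405.1 254.5]] pred hole [[411.7 226.6]]
top pred tip [[241.6 176. ]] pred hole [[235.3 169. ]]
tcp [0.6371 0.2277 0.1399] shift [-1.000e-01  2.000e-01 -1.601e+02] turn [ 0.15  0.23 -0.  ] clock 13.5 q [-0.43  0.76  0.08  1.53 -0.08  0.85  0.98] F [-0.9  0.  -0. ] open 0.07994075487835299
```

View pics/r12.png

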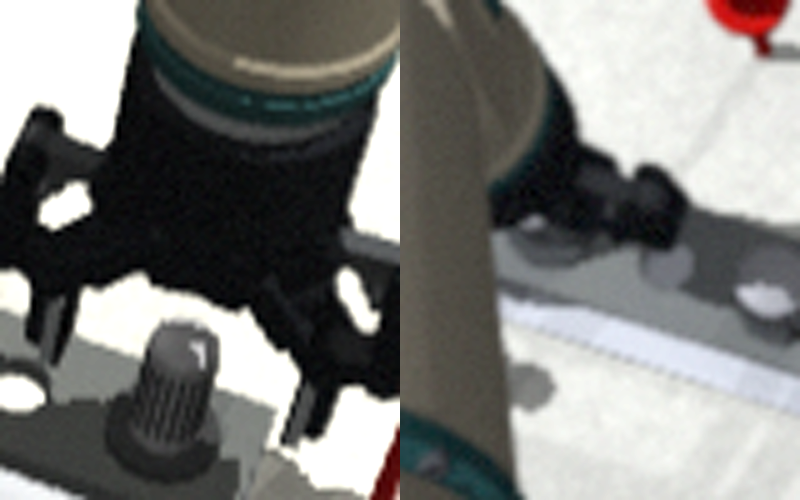

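Released, and the drift stands with its collar on the plate. I'm raising the gripper clear.

Request:
{"fn": "play_rows", "kwargs": {"steps": [[[0,0,-20],[0,0,0],80],[[0,0,-50],[0,0,0],80],[[0,0,-85],[0,0,0],80],[[0,0,-120],[0,0,0],80],[[60,30,-150],[0,0,0],80],[[95,45,-160],[0,0,0],80],[[120,60,-160],[0,0,0],80],[[120,60,-160],[0,0,0],80],[[120,60,-160],[0,0,0],80],[[120,60,-160],[0,0,0],80]]}}

```text
clock: 14.33
tcp_pos: [0.536, 0.3183, 0.3]
tool_rot: [0.133, 0.991, 0.001, 0.002]
force: [0.3, -0.6, 0.2]
opening: 0.08
```

```bash
python3 look2.py 13 .3
```

```text
scene pred tip [[469.7 167.1]] pred hole [[411.7 226.6]]
top pred tip [[183.3 209. ]] pred hole [[235.3 169. ]]
tcp [0.5376 0.3158 0.2993] shift [-1.189e+02 -5.830e+01 -1.000e-01] turn [ 0.08  0.29 -0.26] clock 14.4333 q [-0.64  0.53  0.1   1.51 -0.05  1.1   0.77] F [ 0.8  0.2 -0.4] open 0.080121238909271
```

View pics/scene13.png

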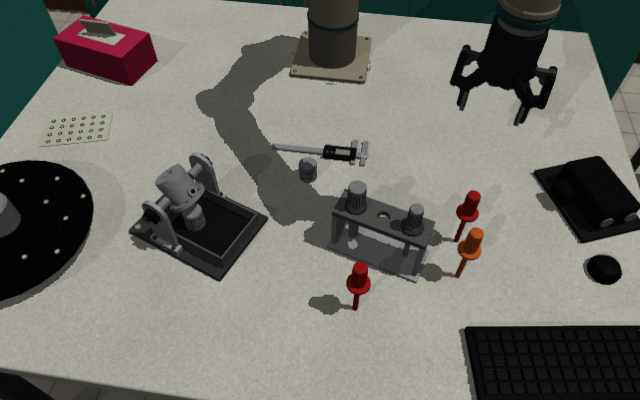

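View pics/r13.png

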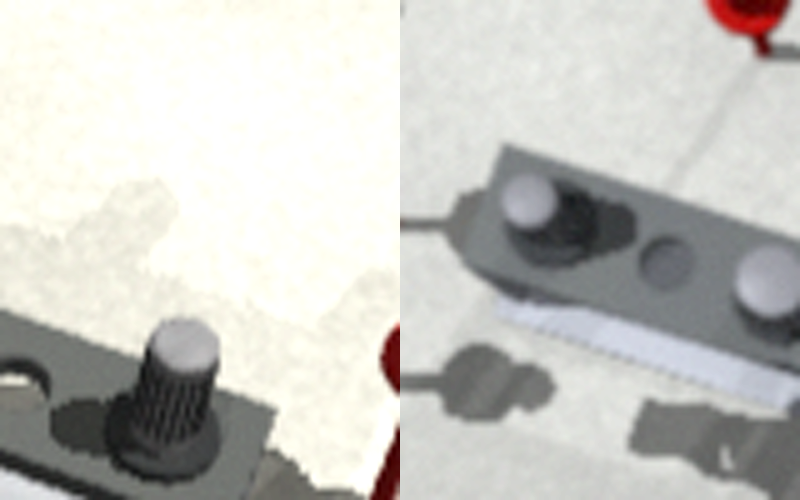

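The slim drift is upright in its outer hole at scene (415,217). The piston stands in the tray at (196,217), and the bystanders haven't moved. I'm handing in.

```bash
python3 -c "
from bench import *
print(job_done())"
```

```text
the job is handed in; nothing more can be done
None
```

I took the slim drift from its outer rack hole and pushed the stuck piston out through the access hole. The piston dropped into the catch tray, and I stood the drift back in the same hole. I handed in at about 14.4 s; no verdict was reported.

- **Piston:** in the last pictures it stands upright in the tray near the fixture's centre. Push force read about 6–7 N along the axis partway down and fell to near zero once it dropped.
- **Slim drift:** it looks upright with its collar on the plate. I measured about 10 N of seating force before letting go.
- **Bystanders and gripper:** the thick drift, spare piston and caliper look unmoved by eye. The gripper is clear of everything.

**Disagreements:**
- Heights from triangulation came out about 2–5 mm below the nominal figures. I used the nominal heights and lined the tip up with the hole by their relative positions in both cameras.
- The finger opening read 21–22 mm on the 24 mm handle, but the grip held throughout.
- The piston's position was judged by eye against a projected outline that sat a few millimetres off it.

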